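Lock the hand plane away in its case

ROBOT

A 6-joint arm with a two-finger parallel gripper is mounted at the origin on the work surface. World frame = base frame: x ahead of the robot, y to its left, z up, the work surface at z = 0. Lengths are in mm, angles in rad, forces in N, time in s.
With the tool pointing down it reaches from about 325 to 750 mm from the base axis. Payload 7.6 kg.
Tool frame: the origin (TCP) lies midway between the tips of the shut fingers; the grasp point (between the pads) lies 19 mm behind it; z points along the fingers, y is the line along which they close (so a half turn about z gives the same grasp; the last joint's range is limited). The gripper opens to 85 mm and grips with 20 to 120 N. Pads are 22 mm wide; open, the fingers measure 114 mm over their backs; the gripper's body (76 mm by 85 mm) begins 54 mm behind the grasp point. The pads swing forward as they close: fully open they stand 13 mm farther back than shut.
Start: joints at [1.205, 0.052, 1.401, -0, 1.689, -0.07], TCP at [153.024, 502.225, 231.323] pointing down, gripper open.
Joint ranges: [-2.9, 2.9], [-0.91, 2.17], [0.12, 2.37], [-1.06, 4.2], [0.26, 2.73], [-2.93, 2.93]. Speed limits (rad/s): [2.57, 2.57, 3.01, 3.14, 3.14, 3.14].

INTERFACE

Orientations are given as a 3x3 rotation matrix whose columns are the frame's x, y, z axes.
In Python, from bench import ctrl gives the robot as it stands.
- The arm moves only by the tool send_rows, never from a script. Its argument "deltas" is one flat list of numbers, 7 for each row, row after row: the shift along the tool's x, y, z each as a share of 30 cm, from -1 to 1, then the turn, a rotation vector about the tool's x, y, z each as a share of 2 pi rad, from -1 to 1, then the opening, from -1 (shut) to 1 (fully open). A call has exactly 5 rows; each row is the pose to reach, as a shift and turn from the pose commanded when the call began, along the tool's axes at that moment, turning the shorter way round; what a row does not reach only later rows make up. A row lasts 1/8 s, in which the tool goes at most 62.5 mm and 10.7 degrees, less where a joint would pass 70% of its speed; a pose out of reach is approached as far as the arm can. A call with a number of a shift or a turn outside -1 to 1 is refused whole. A call with a gripper value outside its range is refused whole. The fingers move at their own pace and stop on an object; the grip force is fixed at half the most. Time passes only in rows, so rows that repeat a pose let the fingers close, or fill a call up. It gives the time, the measured TCP pose, the force, the opening and the grip force at its end, in the units of the state.
- ctrl.sense(): the state, without advancing time (a new reading comes with each control period).
- ctrl.camera(name): name is "side" or "top"; returns the picture (400x640x3 uint8, blue, green, red); there is no depth.
- ctrl.camera_info(name): a dict with "mtx" (3x3 intrinsics, pixels), "R" (3x3) and "t" (3): a world point X has camera coordinates R X + t. Camera axes: x right, y down, z forward; pixel columns grow to the right and rows downward; lengths in mm; the calibration is good to about 2 mm. A picture is of the moment at which its call begins. camera_info takes no time and is no camera call.
- ctrl.job_done(): hands the job in; it is judged then, once.
The state is a dict: "time_s": time; "q": joint angles; "joint_velocities": joint speeds; "joint_torque": joint torques, N m; "eef_pos": TCP position; "orientation": TCP orientation; "ft_force": force on the tool from outside, world axes, zero at the start; "ft_torque": the same for the moment, N m; "width": opening from 0.0 (shut) to 1.0 (fully open); "gripper_force": force on a finger pad.
Only numpy, scipy, OpenCV 4.12 (cv2) and the standard library are available. Lean on these libraries where they do the work, as an engineer would, in place of code of your own. Each camera call takes 0.05 s, during which the arm holds its last target. There are 200 camera calls.

TASK

Put the wooden hand plane that lies on the bench away in the open tool case: set it down gently on its sole in the large empty bay, then close the lid fully. After that swing the hasp over the lock on the lid until it lies flat, and last push the lock's plunger down to its stop, leaving the other things on the bench where they are.

Things in the scene. Friction and masses are not known exactly. Their poses are not given: they have to be found in the camera images.
- plane: the wooden hand plane: dark wooden block 104 mm long (x), 34 mm wide (y), 26 mm high (straight parallel sides, bare for a grip along y), with a slanted steel blade and pale wedge sticking up to 46 mm in the middle and a small brass knob near its +x end up to 42 mm; 0.3 kg. Origin: centre of its sole (underside); z up; x along its length
- case: the open-topped plywood tool case with dark steel corners, fixed to the bench, 160 mm (x) by 240 mm (y) by 70 mm high; walls and floor 6 mm. Origin: centre of its underside. x points from its front (hasp side) to its back (lid hinge side), z up. A 50 mm high divider at y = +50 mm makes a small bay (y above 53 mm, filled by a grey honing stone) and the large empty bay
- case_bay (a point): centre of the large bay's floor; the bay is 148 mm (along case x) by 161 mm (along case y), 64 mm deep below the rim. Axes as the case's
- lid (a joint): angle of the lid, rad: 0 closed flat on the rim, 1.57 upright, up to 1.9. The lid is a 160 x 240 x 10 mm panel hinged along the case's back top edge; its stiff hinge stays wherever it is left, even nearly closed, so it must be brought right down (under 5 N at the knob)
- lid_knob (a point): middle of the lid's round dark wooden knob, 33 mm out from the lid's outer face; the knob's head is 24 mm across and 14 mm tall (26 to 40 mm out from the face) on a thinner neck. It stands at case y = +50 mm, 135 mm from the hinge line and 25 mm from the lid's free edge; on the closed lid it points up, on the upright lid it points back, away from the case. The point's z axis points out of the lid
- lid_hinge (a point): point on the lid's hinge line (which runs along case y) at case y = 0, on the case's back top edge, 70 mm above the bench; turns with the lid, its -x axis points along the lid to its free edge
- hasp (a joint): angle of the hasp, rad: 0 swung over, flat on the closed lid with the lock standing through its slot; 3.14 pointing straight out in front of the case; stop at 3.3. It turns up and over about an axis along case y; its stiff hinge stays where it is left, even a few mm above the lid, so it must be pushed down flat (under 1.5 N at the end)
- hasp_end (a point): centre of the hasp's end roller, a steel cylinder 14 mm thick and 18 mm long along case y, 68 mm from the hinge axis; can be pinched by its two flat ends (along case y) at any angle of the hasp. The strap is 30 mm wide and 3 mm thick with a slot, 14 mm wide next to the roller. With the hasp over, the roller's centre is 8 mm above the lid's top
- hasp_hinge (a point): centre of the hasp's hinge axis (along case y), on the case's front at case x = -86 mm, y = -55 mm, z = 88 mm; turns with the hasp, its x axis points to the roller
- plunger (a joint): how far the lock's plunger is pushed down, m: 0 up, 0.008 at its stop. It takes 3.5 N to start and 5.5 N at the stop, and stays where it is left
- plunger_top (a point): centre of the top of the lock's round steel plunger head, 15 mm across, on the lid at case y = -55 mm, 34 mm from the lid's free edge. On the closed lid it stands 26 mm above the lid's top when up (18 mm when down) and is pushed straight down
- sanding_block: cork sanding block, 105 x 55 x 30 mm, no blade or knob; a bystander, not to be disturbed. Origin: centre of its underside
- glue_bottle: white bottle, 52 mm across, 130 mm tall; a bystander, not to be disturbed. Origin: centre of its underside
- chisel: chisel with round wooden handle, about 230 mm long; a bystander, not to be disturbed. Origin: centre of its underside, at the handle's inner end
- mallet: wooden hammer lying flat; a bystander, not to be disturbed. Origin: centre of its underside
- varnish_jar: amber jar, 72 mm across, 85 mm tall; a bystander, not to be disturbed. Origin: centre of its underside
- bridge_blank: flat dark wooden guitar bridge blank, 180 x 28 x 14 mm; a bystander, not to be disturbed. Origin: centre of its underside
- spruce_offcut: pale wood offcut, 160 x 45 x 18 mm; a bystander, not to be disturbed. Origin: centre of its underside
Things that resemble listed ones, but are neither listed nor needed, are in the scene too. Leave any blue, green or orange look-alike of the plane alone.

How it is judged (in metres and radians):
On the way, in this order (a step that is already met when the one before it is completed fails the run):
1. the plane stands on its sole in the large bay, released and at rest, lid still open (x of plane in the frame of case_bay between -0.062 and 0.062 m and y of plane in the frame of case_bay between -0.068 and 0.068 m and z of plane in the frame of case_bay between -0.006 and 0.01 m and angle between plane's own z axis and vertical below 0.2 rad and contact force between the fingers and plane below 0.2 N and linear speed of plane below 0.03 m/s and value of joint lid above 0.8 rad), for 0.2 s.
2. the lid is closed, with the hasp still off and the plane inside (value of joint lid below 0.04 rad and value of joint hasp above 1.2 rad and x of plane in the frame of case_bay between -0.062 and 0.062 m and y of plane in the frame of case_bay between -0.068 and 0.068 m and z of plane in the frame of case_bay between -0.006 and 0.01 m and angle between plane's own z axis and vertical below 0.2 rad), for 0.2 s.
3. the hasp is swung over the lock on the closed lid (value of joint hasp below 0.12 rad and value of joint lid below 0.04 rad), for 0.2 s.
4. the plunger is pushed down to its stop (all of step 3 and value of joint plunger above 0.0065 m), for 0.2 s.
At the end, for the whole second after the job is handed in: The plane rests on its sole in the large bay (within 62 mm in case x and 68 mm in case y of the bay centre, at most 10 mm above its floor, tilt under 0.2 rad); lid under 0.04 rad; hasp under 0.12 rad; plunger down over 6.5 of its 8 mm (all of step 4 and x of plane in the frame of case_bay between -0.062 and 0.062 m and y of plane in the frame of case_bay between -0.068 and 0.068 m and z of plane in the frame of case_bay between -0.006 and 0.01 m and angle between plane's own z axis and vertical below 0.2 rad and linear speed of plane below 0.03 m/s); the robot touches nothing.
It fails at once if a bystander (sanding block, bottle, chisel, mallet, jar, bridge blank, offcut) is moved more than 40 mm (distance of any of sanding_block, glue_bottle, chisel, mallet, varnish_jar, bridge_blank, spruce_offcut from where it was at the start of the episode above 0.04 m).
It fails at once if the plane is dropped: it falls free of the fingers by more than about 20 mm (linear speed of plane above 0.65 m/s and contact force between the fingers and plane below 0.1 N).
It also fails if it takes over 72 s, if anything falls off the work surface, if the arm or the gripper's body presses on something with over 40 N, if the wrist force passes 120 N, or if a joint passes its speed limit or range.

## Working session

There is one attempt and no reset: what is moved stays moved. The work goes in short steps, Python scripts to look and compute and a tool call to move; the robot and the scene stay as the last step left them, time stands still between calls to the robot, and variables do not carry over. Pictures are saved under pics/ and viewed, at most 10 in all, crops included, and the job is handed in when it is done.

Besides the shell and the picture viewer there is one more tool, called after ">>>" in YAML: its name, and indented under it one key for each argument. send_rows: Moves the arm, as the interface text tells. Its arguments: {"type":"object","properties":{"deltas":{"type":"array"}},"required":["deltas"]}

```bash
ls; mkdir -p pics
python3 - <<'E'
from bench import ctrl
import cv2,numpy as np
s=ctrl.sense()
for k in ("time_s","q","eef_pos","orientation","width"):print(k,np.round(s[k],3).tolist())
for n in("top","side"):
    cv2.imwrite(f"pics/{n}0.png",ctrl.camera(n)); c=ctrl.camera_info(n)
    print(n,{k:np.round(c[k],4).tolist() for k in c})
E
```

```text
pics
time_s 0.0
q [1.205, 0.053, 1.402, -0.0, 1.689, -0.07]
eef_pos [152.92, 501.919, 230.485]
orientation [[-0.957, 0.292, -0.001], [0.292, 0.957, -0.001], [0.0, -0.002, -1.0]]
width 1.003
top {'mtx': [[428.9057, 0.0, 329.3907], [0.0, 428.9057, 196.7192], [0.0, 0.0, 1.0]], 'R': [[0.0164, -0.9998, 0.0129], [-0.9887, -0.0181, -0.1489], [0.1491, -0.0103, -0.9888]], 't': [8.9584, 539.2456, 1650.7276]}
side {'mtx': [[370.5388, 0.0, 325.0853], [0.0, 370.5388, 196.8603], [0.0, 0.0, 1.0]], 'R': [[0.9339, -0.3574, 0.0068], [-0.2249, -0.6021, -0.7661], [0.2778, 0.7139, -0.6427]], 't': [-495.9789, 216.5792, 1047.0444]}
```

View pics/top0.png

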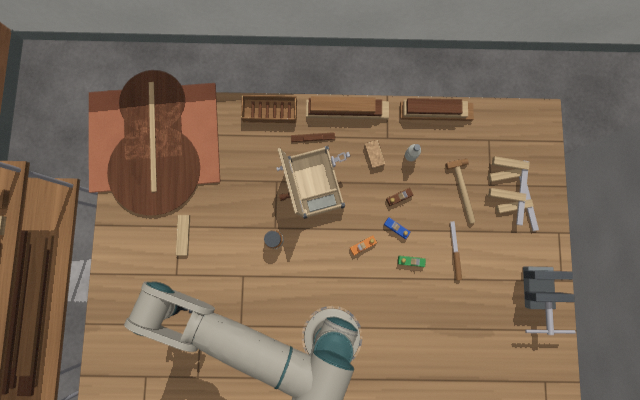

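View pics/side0.png

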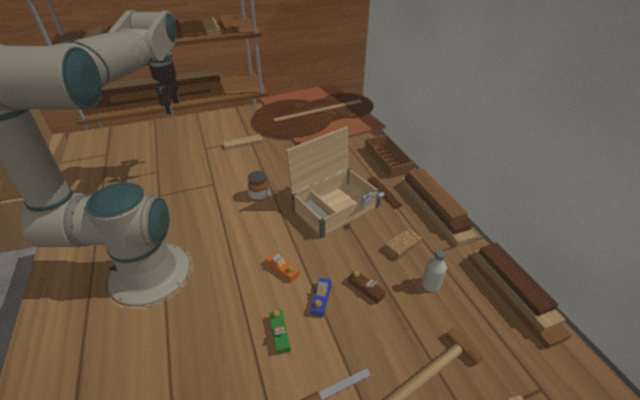

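The top view shows the dark plane at (400,198). The coloured look-alikes are blue at (397,229), orange at (363,246) and green at (411,262). The cork block is at (375,153) and the open case at (313,183), with its hasp to the right. In the side view the plane is at (366,286) and the case at (335,190). I choose the dark brown one and will check it in close crops.

```bash
cat > h.py <<'E'
import numpy as np,cv2
from bench import ctrl
def ray(n,p):
    c=ctrl.camera_info(n); R=np.array(c["R"]);t=np.array(c["t"])
    u=cv2.undistortPoints(np.array([[p]],float),np.array(c["mtx"]),None)[0,0]
    return -R.T@t, R.T@np.r_[u,1]
def onz(n,p,z):
    o,d=ray(n,p); return o+d*(z-o[2])/d[2]
def tri(pt,ps):
    o1,d1=ray("top",pt);o2,d2=ray("side",ps)
    d1/=np.linalg.norm(d1);d2/=np.linalg.norm(d2)
    k=np.linalg.lstsq(np.c_[d1,-d2],o2-o1,rcond=None)[0]
    a,b=o1+k[0]*d1,o2+k[1]*d2
    return (a+b)/2,np.linalg.norm(a-b)
def proj(n,X):
    c=ctrl.camera_info(n); x=np.array(c["mtx"])@(np.array(c["R"])@np.array(X,float)+np.array(c["t"]));return x[:2]/x[2]
E
python3 - <<'E'
import cv2
a=cv2.imread("pics/top0.png")[120:240,265:425];cv2.imwrite("pics/c1.png",cv2.resize(a,None,fx=5,fy=5,interpolation=cv2.INTER_CUBIC))
a=cv2.imread("pics/side0.png")[120:310,270:470];cv2.imwrite("pics/c2.png",cv2.resize(a,(600,570),interpolation=cv2.INTER_CUBIC))
E
```

```text
(no output)
```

View pics/c1.png

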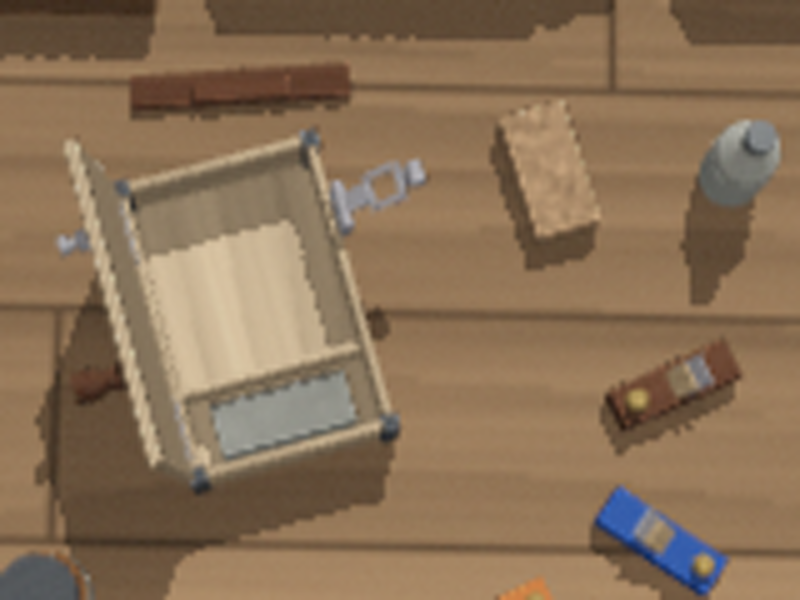

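View pics/c2.png

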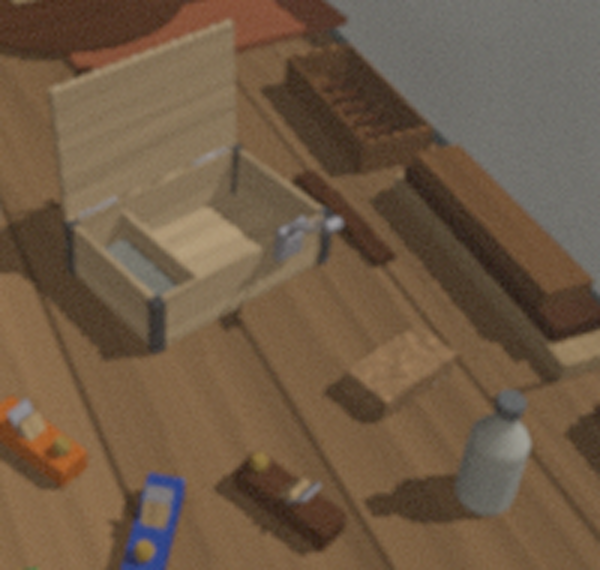

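The crops show the plane as dark brown, with a pale wedge and a brass knob, at c1 (672,385), which is top (399,197). Its knob end points toward the case. The case corners in c1 are (124,185), (309,138), (390,428) and (201,480). The hasp points straight out, with its roller at (414,172).

```bash
cat >> h.py <<'E'
def fit2(A,B): # B = R A + t (2D)
    A,B=np.array(A,float),np.array(B,float);a,b=A.mean(0),B.mean(0)
    z=((A-a)@[1,1j]).conj()@((B-b)@[1,1j]);y=np.angle(z)
    R=np.array([[np.cos(y),-np.sin(y)],[np.sin(y),np.cos(y)]]);return R,b-R@a,y
E
python3 - <<'E'
from h import *
f=lambda u,v:((u+.5)/5-.5+265,(v+.5)/5-.5+120)
g=lambda u,v:((u+.5)/3-.5+270,(v+.5)/3-.5+120)
A=[(80,-120),(-80,-120),(-80,120),(80,120)]
B=[onz("top",f(*p),70)[:2] for p in[(124,185),(309,138),(390,428),(201,480)]]
R,t,y=fit2(A,B);print("case",t,y,"resid",(np.array(B)-(np.array(A)@R.T+t)).round(1).tolist())
L=lambda X:np.r_[R.T@(X[:2]-t),X[2]].round(1)
for nm,p,q in[("roller",(414,172),(334,224)),("TRcorner",(309,138),(325,214)),("BRcorner",(390,428),(156,299)),("BL",(201,480),(69,223)),("lid -y top",(70,145),(233,23)),("lid +y top",(152,463),(55,90))]:
    X,e=tri(f(*p),g(*q));print(nm,X.round(1),"case",L(X),"gap",e.round(1))
for nm,p,q in[("knob",(638,398),(260,461))]:
    X,e=tri(f(*p),g(*q));print(nm,X.round(1),e.round(1))
im=cv2.imread("pics/top0.png");m=cv2.inRange(cv2.cvtColor(im,cv2.COLOR_BGR2HSV),(0,70,0),(14,255,110))
m[:186]=0;m[208:]=0;m[:,:384]=0;m[:,416:]=0
m=cv2.morphologyEx(m,cv2.MORPH_CLOSE,np.ones((5,5)))
c=max(cv2.findContours(m,0,2)[0],key=cv2.contourArea);r=cv2.minAreaRect(c);print(r)
P=np.array([onz("top",p,26)[:2] for p in cv2.boxPoints(r)]);print("rect",P.round(1).tolist(),"c",P.mean(0),"edges",np.linalg.norm(P-np.roll(P,-1,0),axis=1))
P=np.array([onz("top",f(*p),26)[:2] for p in[(606,395),(622,429),(741,375),(725,339)]]);print("hand",P.mean(0),np.linalg.norm(P-np.roll(P,-1,0),axis=1),"yaw to knob",np.arctan2(*(P[0]+P[1]-P[2]-P[3])[::-1]))
E
```

```text
case [596.04717033  72.68068387] 1.8516945174758732 resid [[1.6, -4.7], [-1.9, 4.5], [-0.6, 4.5], [0.8, -4.3]]
roller [692.7 -47.  126. ] case [-141.7  -59.7  126. ] gap 2.4
TRcorner [732.2  33.7  66.8] case [ -75.2 -120.    66.8] gap 0.7
BRcorner [504.3 -33.4  71.9] case [-76.5 117.5  71.9] gap 4.6
BL [459.6 111.8  72. ] case [ 75.4 120.2  72. ] gap 0.9
lid -y top [683.9 203.2 224.7] case [ 101.1 -120.6  224.7] gap 5.4
lid +y top [457.8 138.4 226.2] case [101.5 114.6 226.2] gap 7.1
knob [ 534.  -230.4   35.5] 0.7
((398.7993469238281, 199.165283203125), (11.991765975952148, 28.31515884399414), 65.77225494384766)
rect [[533.9, -197.0], [582.7, -300.5], [538.9, -319.7], [490.4, -216.5]] c [ 536.47854537 -258.43064156] edges [114.46019237  47.84161149 114.03275725  47.59928188]
hand [ 547.22035317 -260.50734419] [ 29.87256263 105.46397138  31.48675054 106.43165466] yaw to knob 2.0208953033840293
```

```bash
cat >> h.py <<'E'
from scipy.spatial.transform import Rotation as Ro
CT=np.array([596.,72.7]);CY=1.852
CR=np.array([[np.cos(CY),-np.sin(CY)],[np.sin(CY),np.cos(CY)]])
def W(x,y): return CR@[x,y]+CT       # case -> world
def C(p): return CR.T@(np.array(p)[:2]-CT)
def goal(x,y,z,psi=None):
    s=ctrl.sense();R=np.array(s["orientation"]);p=np.array(s["eef_pos"])
    yc=CY+np.pi/2-np.pi if psi is None else psi
    c,n=np.cos(yc),np.sin(yc);G=np.array([[-n,c,0],[c,n,0],[0,0,-1.]])
    return (R.T@(np.array([x,y,z])-p)/300).round(4).tolist(),(Ro.from_matrix(R.T@G).as_rotvec()/2/np.pi).round(4).tolist()
E
python3 -c "
from h import *
print(goal(547,-260.5,235,.449));print(goal(547,-260.5,60,.449),W(-12,-33.5))"
```

```text
([-1.9974, -2.0483, -0.0121], [-0.0002, 0.0001, 0.1315])
([-1.9974, -2.0475, 0.5712], [-0.0002, 0.0001, 0.1315]) [631.5143373  70.467995 ]
```

>>> send_rows:
  deltas: [-0.14,-0.14,-0.05,0,0,0,1,-0.28,-0.28,-0.1,0,0,0,1,-0.42,-0.42,-0.1,0,0,0,1,-0.56,-0.56,-0.1,0,0,0,1,-0.7,-0.7,-0.1,0,0,0,1]

```text
time_s: 0.72
eef_pos: [293.0, 238.4, 261.1]
orientation: [[-0.957, 0.291, 0.0], [0.291, 0.957, 0.0], [-0.0, 0.0, -1.0]]
ft_force: [0.3, 0.7, 0.4]
width: 0.998
gripper_force: 0.0
```

>>> send_rows:
  deltas: [-0.14,-0.14,0,0,0,0.02,1,-0.28,-0.28,0,0,0,0.04,1,-0.42,-0.42,0,0,0,0.06,1,-0.56,-0.56,0,0,0,0.08,1,-0.7,-0.7,0,0,0,0.1,1]

```text
time_s: 1.35
eef_pos: [432.8, -23.9, 261.1]
orientation: [[-0.599, 0.801, 0.0], [0.801, 0.599, 0.0], [0.0, 0.0, -1.0]]
ft_force: [1.0, 1.2, 0.7]
width: 1.001
gripper_force: 0.0
```

```bash
python3 -c "
from h import *
s=ctrl.sense();print(s['time_s'],s['eef_pos'],s['q']);print(goal(547,-260.5,100,.449))"
```

```text
1.35 [432.79704153 -23.94343314 261.0963502 ] [-1.40696334e-01 -2.15669952e-01  1.59460667e+00  3.10431595e-04
  1.76267018e+00 -7.82861298e-01]
([-0.8596, -0.1676, 0.5368], [0.0, -0.0, 0.0308])
```

>>> send_rows:
  deltas: [-0.17,-0.034,0.05,0,0,0.01,1,-0.34,-0.067,0.14,0,0,0.02,1,-0.52,-0.1,0.26,0,0,0.031,1,-0.69,-0.134,0.4,0,0,0.031,1,-0.86,-0.168,0.52,0,0,0.031,1]

```text
time_s: 1.98
eef_pos: [544.8, -253.5, 108.1]
orientation: [[-0.437, 0.9, -0.001], [0.9, 0.437, 0.001], [0.001, -0.0, -1.0]]
ft_force: [0.6, 0.5, 0.4]
width: 1.002
gripper_force: 0.0
```

Run:
```python
from h import *
s=ctrl.sense();print(s['eef_pos']);print(goal(547,-260.5,3,.449))
a=ctrl.camera("side")[190:340,290:490];b=ctrl.camera("top")[150:250,340:460]
cv2.imwrite("pics/g1.png",np.vstack([cv2.resize(a,(400,300),interpolation=2),cv2.resize(b,(400,300),interpolation=2)]))
```

```text
[ 544.84460348 -253.49696665  108.09264058]
([-0.0245, -0.0036, 0.3503], [-0.0001, -0.0002, 0.0005])
```

View pics/g1.png

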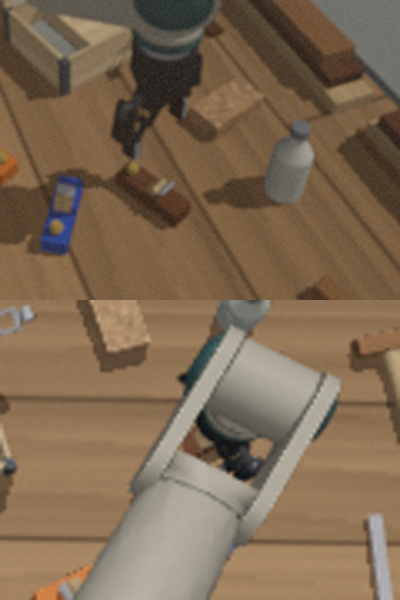

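The crop shows the open fingers straddling the dark plane, clear of the bottle and the blue look-alike. I'll descend and grip.

>>> send_rows:
  deltas: [0,0,0.08,0,0,0,1,0,0,0.17,0,0,0,1,0,0,0.25,0,0,0,1,0,0,0.31,0,0,0,1,0,0,0.335,0,0,0,1]

```text
time_s: 2.7
eef_pos: [544.4, -251.7, 8.8]
orientation: [[-0.437, 0.899, -0.001], [0.899, 0.437, 0.001], [0.001, -0.0, -1.0]]
ft_force: [0.6, 0.5, 0.2]
width: 1.003
gripper_force: 0.0
```

>>> send_rows:
  deltas: [0,0,0,0,0,0,0.2,0,0,0,0,0,0,-0.3,0,0,0,0,0,0,-0.6,0,0,0,0,0,0,-1,0,0,0,0,0,0,-1]

```text
time_s: 3.32
eef_pos: [545.3, -252.7, 10.9]
orientation: [[-0.437, 0.9, 0.002], [0.9, 0.437, -0.001], [-0.002, 0.001, -1.0]]
ft_force: [-1.8, -0.5, 6.5]
width: 0.38
gripper_force: 62.5
```

>>> send_rows:
  deltas: [0,0,0,0,0,0,-1,0,0,0,0,0,0,-1,0,0,0,0,0,0,-1,0,0,-0.03,0,0,0,-1,0,0,-0.07,0,0,0,-1]

```text
time_s: 3.95
eef_pos: [544.1, -251.8, 30.2]
orientation: [[-0.437, 0.9, -0.002], [0.9, 0.437, 0.001], [0.002, -0.001, -1.0]]
ft_force: [-0.6, -0.6, -4.5]
width: 0.384
gripper_force: 61.4
```

```bash
python3 -c "
from h import *
print(W(-3,-33.5),goal(*W(-3,-33.5),150))"
```

```text
[629.01672709  79.1144939 ] ([0.8693, 0.7359, -0.3985], [-0.0002, -0.0003, 0.0272])
```

>>> send_rows:
  deltas: [0,0,-0.15,0,0,0,-1,0.07,0.06,-0.3,0,0,0.005,-1,0.18,0.16,-0.4,0,0,0.01,-1,0.31,0.27,-0.43,0,0,0.016,-1,0.43,0.37,-0.43,0,0,0.022,-1]

```text
time_s: 4.58
eef_pos: [588.8, -86.1, 161.4]
orientation: [[-0.307, 0.952, 0.003], [0.952, 0.307, -0.0], [-0.001, 0.002, -1.0]]
ft_force: [1.2, 0.9, -4.2]
width: 0.38
gripper_force: 61.4
```

>>> send_rows:
  deltas: [0.11,0.08,0,0,0,0.005,-1,0.22,0.16,0,0,0,0.005,-1,0.31,0.24,0,0,0,0.005,-1,0.38,0.29,0,0,0,0.005,-1,0.42,0.31,0,0,0,0.005,-1]

```text
time_s: 5.2
eef_pos: [637.8, 62.2, 159.5]
orientation: [[-0.28, 0.96, -0.0], [0.96, 0.28, 0.0], [0.0, -0.0, -1.0]]
ft_force: [-0.0, 1.0, -3.4]
width: 0.38
gripper_force: 61.4
```

Run:
```python
from h import *
s=ctrl.sense();print(s['eef_pos'],s['q'],s['width'],C(s['eef_pos']));print(goal(*W(-3,-33.5),15))
a=ctrl.camera("side")[90:240,240:440];b=ctrl.camera("top")[130:240,250:370]
cv2.imwrite("pics/g2.png",np.hstack([cv2.resize(a,(400,300),interpolation=2),cv2.resize(b,(400,367),interpolation=2)[:300]]))
```

```text
[637.75253485  62.21335624 159.50266449] [ 3.95338135e-02  4.09405048e-01  1.12931749e+00  2.08895820e-04
  1.60331109e+00 -2.44051802e-01] 0.3795053637770412 [-21.66159008 -37.20241092]
([0.0621, -0.012, 0.4817], [-0.0001, -0.0, 0.0004])
```

View pics/g2.png

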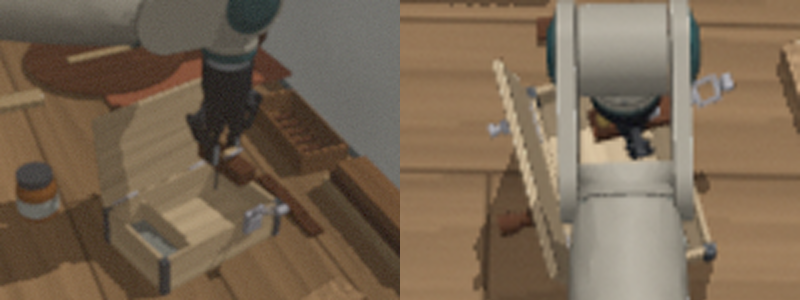

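The plane is held level above the bay with its knob toward the lid, and the hasp and forearm are both clear. I'll lower it.

>>> send_rows:
  deltas: [0.05,-0.006,0.05,0,0,0,-1,0.079,-0.012,0.16,0,0,0,-1,0.079,-0.012,0.27,0,0,0,-1,0.079,-0.012,0.36,0,0,0,-1,0.079,-0.012,0.42,0,0,0,-1]

```text
time_s: 5.92
eef_pos: [626.2, 82.3, 31.0]
orientation: [[-0.278, 0.961, -0.003], [0.961, 0.278, -0.0], [0.001, -0.003, -1.0]]
ft_force: [-0.2, -0.9, -3.0]
width: 0.378
gripper_force: 61.4
```

>>> send_rows:
  deltas: [0,0,0.015,0,0,0,-1,0,0,0.025,0,0,0,-1,0,0,0.033,0,0,0,-1,0,0,0.038,0,0,0,-1,0,0,0.042,0,0,0,-1]

```text
time_s: 6.55
eef_pos: [627.9, 82.7, 21.2]
orientation: [[-0.279, 0.96, 0.001], [0.96, 0.279, 0.0], [-0.0, 0.001, -1.0]]
ft_force: [-1.0, -0.3, -4.0]
width: 0.384
gripper_force: 61.3
```

>>> send_rows:
  deltas: [0,0,0.005,0,0,0,-1,0,0,0.009,0,0,0,-1,0,0,0.012,0,0,0,-1,0,0,0.014,0,0,0,-1,0,0,0.014,0,0,0,-1]

```text
time_s: 7.18
eef_pos: [627.8, 82.7, 16.9]
orientation: [[-0.279, 0.96, 0.0], [0.96, 0.279, 0.0], [-0.0, 0.0, -1.0]]
ft_force: [-1.3, -0.3, -2.6]
width: 0.382
gripper_force: 61.6
```

>>> send_rows:
  deltas: [0,0,0.003,0,0,0,-1,0,0,0.005,0,0,0,-1,0,0,0.007,0,0,0,-1,0,0,0.007,0,0,0,-1,0,0,0.007,0,0,0,-1]

```text
time_s: 7.8
eef_pos: [627.8, 82.7, 16.9]
orientation: [[-0.279, 0.96, 0.0], [0.96, 0.279, 0.0], [-0.0, 0.0, -1.0]]
ft_force: [-8.5, -1.2, 11.5]
width: 0.382
gripper_force: 63.2
```

>>> send_rows:
  deltas: [0,0,0,0,0,0,0,0,0,0,0,0,0,0.3,0,0,0,0,0,0,0.5,0,0,0,0,0,0,0.5,0,0,0,0,0,0,0.5]

```text
time_s: 8.43
eef_pos: [627.7, 82.7, 14.5]
orientation: [[-0.278, 0.96, -0.0], [0.96, 0.278, 0.0], [0.0, -0.0, -1.0]]
ft_force: [-1.0, 0.5, 0.1]
width: 0.747
gripper_force: 0.0
```

>>> send_rows:
  deltas: [0,0,-0.06,0,0,0,0.5,0,0,-0.16,0,0,0,0.5,0,0,-0.3,0,0,0,0.5,0,0,-0.46,0,0,0,0.5,-0.05,0,-0.6,0,0,0,0.5]

```text
time_s: 9.05
eef_pos: [632.0, 68.9, 198.5]
orientation: [[-0.28, 0.96, 0.003], [0.96, 0.28, 0.0], [-0.0, 0.003, -1.0]]
ft_force: [0.5, -0.6, -1.1]
width: 0.752
gripper_force: 0.0
```

>>> send_rows:
  deltas: [0,0,-0.15,0,0,0,-1,0,0,-0.25,0,0,0,-1,0,0,-0.3,0,0,0,-1,0,0,-0.3,0,0,0,-1,0,0,-0.3,0,0,0,-1]

```text
time_s: 9.68
eef_pos: [631.5, 68.2, 282.8]
orientation: [[-0.279, 0.96, -0.003], [0.96, 0.279, -0.0], [0.001, -0.003, -1.0]]
ft_force: [0.2, 0.1, 0.2]
width: 0.001
gripper_force: 0.0
```

Run:
```python
from h import *
s=ctrl.sense();print(s['eef_pos'],s['q'],s['width'],C(s['eef_pos']))
print(goal(*W(160,0),290),goal(*W(160,0),185))
a=ctrl.camera("side")[90:240,240:440];b=ctrl.camera("top")[130:240,250:370]
cv2.imwrite("pics/g3.png",np.hstack([cv2.resize(a,(400,300),interpolation=2),cv2.resize(b,(400,367),interpolation=2)[:300]]))
```

```text
[631.50171112  68.24882951 282.81155365] [ 4.95028145e-02  3.71630868e-01  9.33132118e-01  6.24569485e-05
  1.83964502e+00 -2.32754566e-01] 0.0008254605548962085 [-14.1284974  -32.87202416]
([0.5806, -0.109, -0.0233], [-0.0004, -0.0001, 0.0002]) ([0.5803, -0.1081, 0.3267], [-0.0004, -0.0001, 0.0002])
```

View pics/g3.png

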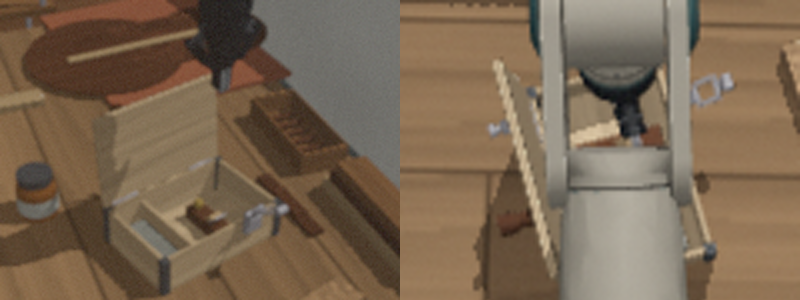

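The plane stands level in the large bay, released, with the lid still open. Next the shut fingers go over behind the lid.

>>> send_rows:
  deltas: [0.14,-0.027,0,0,0,0,-1,0.28,-0.054,0,0,0,0,-1,0.42,-0.08,0,0,0,0,-1,0.55,-0.1,0,0,0,0,-1,0.6,-0.11,0,0,0,0,-1]

```text
time_s: 10.4
eef_pos: [549.0, 233.5, 283.8]
orientation: [[-0.281, 0.96, -0.001], [0.96, 0.281, -0.0], [0.0, -0.001, -1.0]]
ft_force: [-0.5, 0.2, 0.1]
width: -0.001
gripper_force: 0.0
```

>>> send_rows:
  deltas: [0,0,0.06,0,0,0,-1,0,0,0.16,0,0,0,-1,0,0,0.24,0,0,0,-1,0,0,0.29,0,0,0,-1,0,0,0.3,0,0,0,-1]

```text
time_s: 11.02
eef_pos: [549.9, 230.9, 192.9]
orientation: [[-0.277, 0.961, -0.002], [0.961, 0.277, -0.001], [-0.0, -0.003, -1.0]]
ft_force: [0.4, 0.6, 0.5]
width: 0.001
gripper_force: 0.0
```

Run:
```python
from h import *
s=ctrl.sense();print(s['eef_pos'],C(s['eef_pos']),s['ft_force'])
for th in np.arange(1.7,-.01,-.1):
    r=135;d=np.array([-np.cos(th),np.sin(th)]);n=np.array([np.sin(th),np.cos(th)]);q=np.array([80,70])+r*d+10*n+[11,0]
    print(th.round(2),q.round(0),goal(*W(q[0],0),q[1])[0])
```

```text
[549.93460811 230.89755265 192.90079388] [164.76759535   0.3542821 ] [0.36350712 0.62338109 0.51193757]
1.7 [118. 203.] [-0.1549, 0.0011, -0.0322]
1.6 [105. 205.] [-0.1994, 0.0011, -0.0391]
1.5 [ 91. 205.] [-0.2445, 0.0011, -0.0415]
1.4 [ 78. 205.] [-0.2895, 0.0011, -0.0394]
1.3 [ 65. 203.] [-0.3342, 0.0011, -0.0328]
1.2 [ 51. 199.] [-0.3779, 0.0012, -0.0217]
1.1 [ 39. 195.] [-0.4203, 0.0012, -0.0064]
1.0 [ 26. 189.] [-0.461, 0.0013, 0.0131]
0.9 [ 15. 182.] [-0.4995, 0.0013, 0.0366]
0.8 [  4. 174.] [-0.5355, 0.0014, 0.0638]
0.7 [ -6. 165.] [-0.5686, 0.0015, 0.0944]
0.6 [-15. 154.] [-0.5984, 0.0016, 0.1282]
0.5 [-23. 143.] [-0.6248, 0.0017, 0.1648]
0.4 [-29. 132.] [-0.6473, 0.0018, 0.2039]
0.3 [-35. 119.] [-0.6659, 0.0019, 0.245]
0.2 [-39. 107.] [-0.6802, 0.002, 0.2878]
0.1 [-42.  93.] [-0.6902, 0.0021, 0.3318]
-0.0 [-44.  80.] [-0.6958, 0.0022, 0.3765]
```

>>> send_rows:
  deltas: [-0.1,0,-0.02,0,0,0,-1,-0.17,0,-0.034,0,0,0,-1,-0.23,0,-0.04,0,0,0,-1,-0.29,0,-0.039,0,0,0,-1,-0.334,0,-0.033,0,0,0,-1]

```text
time_s: 11.65
eef_pos: [578.6, 134.8, 205.0]
orientation: [[-0.278, 0.961, 0.001], [0.961, 0.278, 0.0], [0.0, 0.002, -1.0]]
ft_force: [1.3, 2.2, 2.0]
width: 0.001
gripper_force: 1.3
```

```bash
cat >> h.py <<'E'
def path(th0,th1,y=0):
    s=ctrl.sense();print(s['time_s'],C(s['eef_pos']),s['eef_pos'][2],s['ft_force'])
    for th in np.linspace(th0,th1,5):
        d=np.array([-np.cos(th),np.sin(th)]);n=np.array([np.sin(th),np.cos(th)]);q=np.array([80,70])+135*d+10*n+[11,0]
        print(th.round(2),q.round(0),goal(*W(q[0],y),q[1]))
E
python3 -c "
from h import *
path(1.2,.8)"
```

```text
11.65 [64.50376604 -0.50049416] 205.02125652843847 [1.32288444 2.15961522 2.01156742]
1.2 [ 51. 199.] ([-0.0437, -0.0017, 0.0186], [0.0002, -0.0, 0.0001])
1.1 [ 39. 195.] ([-0.0861, -0.0018, 0.0339], [0.0002, -0.0, 0.0001])
1.0 [ 26. 189.] ([-0.1268, -0.0018, 0.0534], [0.0002, -0.0, 0.0001])
0.9 [ 15. 182.] ([-0.1653, -0.0019, 0.0768], [0.0002, -0.0, 0.0001])
0.8 [  4. 174.] ([-0.2013, -0.002, 0.104], [0.0002, -0.0, 0.0001])
```

>>> send_rows:
  deltas: [-0.044,0,0.019,0,0,0,-1,-0.086,0,0.034,0,0,0,-1,-0.127,0,0.053,0,0,0,-1,-0.165,0,0.077,0,0,0,-1,-0.201,0,0.104,0,0,0,-1]

```text
time_s: 12.28
eef_pos: [595.0, 76.9, 172.7]
orientation: [[-0.278, 0.96, -0.0], [0.96, 0.278, -0.0], [-0.0, -0.0, -1.0]]
ft_force: [1.9, 2.2, 0.8]
width: 0.0
gripper_force: 0.9
```

```bash
python3 -c "
from h import *
path(.7,.3)"
```

```text
12.275 [ 4.32851934 -0.16732104] 172.73179126265427 [1.90197903 2.23778399 0.82489828]
0.7 [ -6. 165.] ([-0.0338, -0.0006, 0.0271], [-0.0, 0.0, 0.0001])
0.6 [-15. 154.] ([-0.0637, -0.0006, 0.0608], [-0.0, 0.0, 0.0001])
0.5 [-23. 143.] ([-0.09, -0.0006, 0.0975], [-0.0, 0.0, 0.0001])
0.4 [-29. 132.] ([-0.1126, -0.0006, 0.1365], [-0.0, 0.0, 0.0001])
0.3 [-35. 119.] ([-0.1311, -0.0007, 0.1776], [-0.0, 0.0, 0.0001])
```

>>> send_rows:
  deltas: [-0.034,0,0.027,0,0,0,-1,-0.064,0,0.061,0,0,0,-1,-0.09,0,0.097,0,0,0,-1,-0.113,0,0.136,0,0,0,-1,-0.131,0,0.178,0,0,0,-1]

```text
time_s: 12.9
eef_pos: [605.8, 39.5, 119.1]
orientation: [[-0.278, 0.96, 0.0], [0.96, 0.278, -0.0], [-0.0, -0.0, -1.0]]
ft_force: [1.2, 0.5, 1.8]
width: -0.002
gripper_force: 0.6
```

```bash
python3 -c "
from h import *
path(.22,.0)"
```

```text
12.9 [-34.62392058  -0.20436465] 119.07521489624784 [1.20720192 0.45212152 1.76564254]
0.22 [-39. 109.] ([-0.0131, -0.0007, 0.0329], [-0.0, 0.0, 0.0001])
0.16 [-41. 102.] ([-0.0197, -0.0007, 0.0568], [-0.0, 0.0, 0.0001])
0.11 [-42.  95.] ([-0.0249, -0.0007, 0.0811], [-0.0, 0.0, 0.0001])
0.05 [-43.  87.] ([-0.0287, -0.0007, 0.1056], [-0.0, 0.0, 0.0001])
0.0 [-44.  80.] ([-0.0312, -0.0007, 0.1303], [-0.0, 0.0, 0.0001])
```

>>> send_rows:
  deltas: [-0.013,0,0.033,0,0,0,-1,-0.02,0,0.057,0,0,0,-1,-0.025,0,0.081,0,0,0,-1,-0.029,0,0.105,0,0,0,-1,-0.031,0,0.122,0,0,0,-1]

```text
time_s: 13.52
eef_pos: [608.3, 31.1, 82.9]
orientation: [[-0.279, 0.96, -0.0], [0.96, 0.279, 0.0], [0.0, -0.0, -1.0]]
ft_force: [-1.5, 0.3, -0.5]
width: -0.001
gripper_force: 0.4
```

>>> send_rows:
  deltas: [0,0,0.004,0,0,0,-1,0,0,0.008,0,0,0,-1,0,0,0.012,0,0,0,-1,0,0,0.012,0,0,0,-1,0,0,0.012,0,0,0,-1]

```text
time_s: 14.15
eef_pos: [608.5, 31.1, 80.1]
orientation: [[-0.279, 0.96, 0.001], [0.96, 0.279, 0.0], [-0.0, 0.001, -1.0]]
ft_force: [-0.3, -0.1, 2.8]
width: -0.004
gripper_force: 1.2
```

>>> send_rows:
  deltas: [0,0,0.004,0,0,0,-1,0,0,0.008,0,0,0,-1,0,0,0.01,0,0,0,-1,0,0,0.01,0,0,0,-1,0,0,0.01,0,0,0,-1]

```text
time_s: 14.78
eef_pos: [608.7, 31.2, 79.9]
orientation: [[-0.279, 0.96, 0.002], [0.96, 0.279, -0.0], [-0.0, 0.002, -1.0]]
ft_force: [-8.7, -0.9, 17.5]
width: 0.001
gripper_force: 8.8
```

The lid is solid at 17 N with the tip at z = 80 mm, so it is closed. I'll lift and go around to the front of the hasp.

>>> send_rows:
  deltas: [0,0,-0.12,0,0,0,-1,0,0,-0.27,0,0,0,-1,-0.08,0.06,-0.36,0,0,0,-1,-0.22,0.13,-0.36,0,0,0,-1,-0.36,0.19,-0.36,0,0,0,-1]

```text
time_s: 15.4
eef_pos: [694.1, -57.4, 185.0]
orientation: [[-0.279, 0.96, 0.001], [0.96, 0.279, 0.0], [-0.0, 0.001, -1.0]]
ft_force: [0.4, -0.4, -0.5]
width: -0.002
gripper_force: 0.0
```

Run:
```python
from h import *
s=ctrl.sense();print(s['eef_pos'],C(s['eef_pos']));print(goal(*W(-185,-57),185),goal(*W(-185,-57),115))
b=ctrl.camera("side")[130:280,270:470]
a=ctrl.camera("top")[130:240,250:370]
cv2.imwrite("pics/g4.png",np.hstack([cv2.resize(b,(400,300),interpolation=2),cv2.resize(a,(400,367),interpolation=2)[:300]]))
```

```text
[694.07000185 -57.35548428 184.96514711] [-152.16280437  -58.12602877]
([-0.1095, -0.004, -0.0001], [0.0001, 0.0, 0.0003]) ([-0.1094, -0.0041, 0.2332], [0.0001, 0.0, 0.0003])
```

View pics/g4.png

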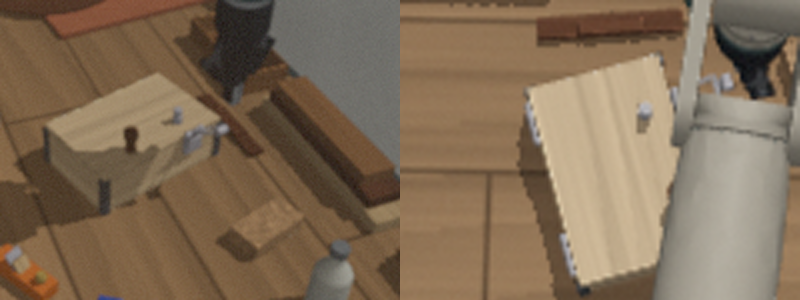

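The lid is shut flat. The plunger is at side (359,187) / top (323,162), and the roller is at side (381,194) / top (348,155). I'll triangulate both.

Run:
```python
from h import *
for p,q in[((323.2,161.5),(358.8,186)),((348,154.7),(380.7,194.3))]:
    X,e=tri(p,q);print(X.round(1),C(X).round(1),e)
```

```text
[666.   45.4  97.8] [-45.7 -59.7] 2.3246863803451134
[689.7 -49.3 128.7] [-143.2  -56.1] 3.243169802158468
```

>>> send_rows:
  deltas: [-0.06,0,0,0,0,0,-1,-0.11,-0.002,0.03,0,0,0,-1,-0.11,-0.002,0.12,0,0,0,-1,-0.11,-0.002,0.21,0,0,0,-1,-0.11,-0.002,0.24,0,0,0,-1]

```text
time_s: 16.12
eef_pos: [700.6, -88.6, 110.2]
orientation: [[-0.279, 0.96, -0.004], [0.96, 0.279, 0.001], [0.002, -0.003, -1.0]]
ft_force: [0.1, -0.8, -0.3]
width: -0.0
gripper_force: 0.0
```

```bash
cat >> h.py <<'E'
def hp(a,b,n=5):
    s=ctrl.sense();print(s['time_s'],C(s['eef_pos']),s['eef_pos'][2],s['ft_force'])
    for f in np.linspace(a,b,n):
        c,k=np.cos(f),np.sin(f);cx,cz=-86+68*c,88+68*k
        x=cx-18*(k if f<1.57 else 1)+(6*c if f<1.57 else 0);z=cz+(7*c if f<1.3 else np.interp(f,[1.3,2],[1.9,-12]))
        print(f.round(2),round(x),round(z),goal(*W(x,-57),z))
E
python3 -c "
from h import *
hp(2.5,1.7)"
```

```text
16.125 [-184.00676868  -55.67791306] 110.1581487784206 [ 0.09892399 -0.8319486  -0.33445391]
2.5 -158 117 ([0.0851, 0.0044, -0.0217], [-0.0005, -0.0003, 0.0002])
2.3 -149 127 ([0.1158, 0.0044, -0.055], [-0.0005, -0.0003, 0.0002])
2.1 -138 135 ([0.1524, 0.0043, -0.0815], [-0.0005, -0.0003, 0.0002])
1.9 -126 142 ([0.1936, 0.0043, -0.1069], [-0.0005, -0.0003, 0.0002])
1.7 -113 149 ([0.2377, 0.0042, -0.1304], [-0.0005, -0.0003, 0.0002])
```

>>> send_rows:
  deltas: [0.085,0.004,-0.018,0,0,0,-1,0.118,0.004,-0.05,0,0,0,-1,0.154,0.004,-0.078,0,0,0,-1,0.195,0.004,-0.104,0,0,0,-1,0.238,0.004,-0.128,0,0,0,-1]

```text
time_s: 16.75
eef_pos: [682.6, -18.1, 151.4]
orientation: [[-0.279, 0.96, -0.0], [0.96, 0.279, 0.001], [0.001, -0.0, -1.0]]
ft_force: [1.0, -1.2, -1.5]
width: 0.001
gripper_force: 0.4
```

```bash
python3 -c "
from h import *
hp(1.5,.7)"
```

```text
16.75 [-111.24576658  -58.03283076] 151.40442970655462 [ 1.02434128 -1.22431993 -1.54404592]
1.5 -99 154 ([0.0418, -0.0034, -0.0078], [-0.0, -0.0002, 0.0003])
1.3 -84 155 ([0.0923, -0.0033, -0.0133], [-0.0, -0.0002, 0.0003])
1.1 -68 152 ([0.1426, -0.0032, -0.0011], [-0.0, -0.0002, 0.0003])
0.9 -54 146 ([0.1905, -0.0031, 0.0195], [-0.0, -0.0002, 0.0003])
0.7 -41 137 ([0.2341, -0.003, 0.0477], [-0.0, -0.0002, 0.0003])
```

>>> send_rows:
  deltas: [0.042,0,0,0,0,0,-1,0.092,0,0,0,0,0,-1,0.143,0,0.012,0,0,0,-1,0.19,0,0.03,0,0,0,-1,0.234,0,0.054,0,0,0,-1]

```text
time_s: 17.38
eef_pos: [663.1, 48.8, 134.3]
orientation: [[-0.279, 0.96, -0.0], [0.96, 0.279, 0.0], [0.0, -0.0, -1.0]]
ft_force: [-0.0, -0.9, -0.3]
width: -0.0
gripper_force: 0.2
```

Run:
```python
from h import *
hp(.55,.1)
b=ctrl.camera("side")[130:230,290:430]
a=ctrl.camera("top")[130:220,290:370]
cv2.imwrite("pics/g5.png",np.hstack([cv2.resize(b,(420,300),interpolation=2),cv2.resize(a,(267,300),interpolation=2)]))
```

```text
17.375 [-41.60303253 -57.80818646] 134.3086730895828 [-0.02895916 -0.8508312  -0.34681053]
0.55 -32 130 ([0.0309, -0.0026, 0.016], [-0.0, -0.0, 0.0002])
0.44 -27 123 ([0.05, -0.0026, 0.0372], [-0.0, -0.0, 0.0002])
0.32 -22 116 ([0.0666, -0.0026, 0.0599], [-0.0, -0.0, 0.0002])
0.21 -17 109 ([0.0805, -0.0026, 0.0838], [-0.0, -0.0, 0.0002])
0.1 -14 102 ([0.0914, -0.0026, 0.1085], [-0.0, -0.0, 0.0002])
```

View pics/g5.png

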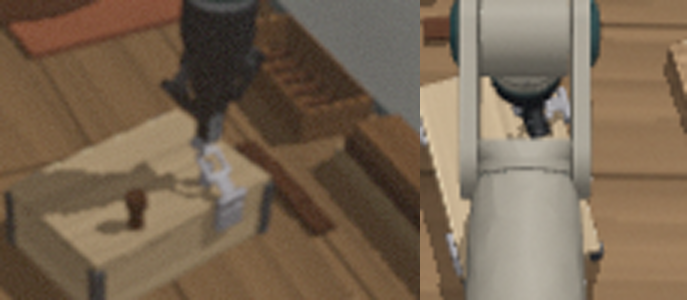

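The hasp has passed upright and is being carried over by the fingertip, with the roller at the tip at crop (205,150). I'll keep going down.

>>> send_rows:
  deltas: [0.031,0,0.016,0,0,0,-1,0.05,0,0.037,0,0,0,-1,0.067,0,0.06,0,0,0,-1,0.081,0,0.084,0,0,0,-1,0.091,0,0.108,0,0,0,-1]

```text
time_s: 18.1
eef_pos: [655.7, 74.1, 101.9]
orientation: [[-0.279, 0.96, -0.0], [0.96, 0.279, 0.0], [0.0, -0.0, -1.0]]
ft_force: [-0.2, 0.0, 0.1]
width: 0.001
gripper_force: 0.2
```

>>> send_rows:
  deltas: [0,0,0.008,0,0,0,-1,0.003,0,0.015,0,0,0,-1,0.003,0,0.022,0,0,0,-1,0.003,0,0.024,0,0,0,-1,0.003,0,0.024,0,0,0,-1]

```text
time_s: 18.73
eef_pos: [655.6, 74.8, 95.4]
orientation: [[-0.278, 0.96, 0.0], [0.96, 0.278, 0.0], [0.0, 0.0, -1.0]]
ft_force: [-0.6, 1.1, 0.2]
width: 0.006
gripper_force: 0.0
```

>>> send_rows:
  deltas: [0,0,0.004,0,0,0,-1,0,0,0.007,0,0,0,-1,0,0,0.009,0,0,0,-1,0,0,0.009,0,0,0,-1,0,0,0.009,0,0,0,-1]

```text
time_s: 19.35
eef_pos: [655.9, 74.8, 94.7]
orientation: [[-0.279, 0.96, 0.002], [0.96, 0.279, 0.0], [-0.0, 0.002, -1.0]]
ft_force: [-4.0, -0.3, 8.0]
width: -0.005
gripper_force: 4.3
```

The hasp is at its stop, 8 N at z = 94.7 mm as expected. Next is the plunger.

>>> send_rows:
  deltas: [0,0,-0.05,0,0,0,-1,0,0,-0.1,0,0,0,-1,-0.05,0,-0.1,0,0,0,-1,-0.105,0,-0.1,0,0,0,-1,-0.107,0,-0.1,0,0,0,-1]

```text
time_s: 19.98
eef_pos: [664.6, 42.0, 121.6]
orientation: [[-0.276, 0.961, -0.001], [0.961, 0.276, -0.0], [0.0, -0.001, -1.0]]
ft_force: [-0.4, -0.4, 0.7]
width: 0.001
gripper_force: 0.0
```

Run:
```python
from h import *
s=ctrl.sense();print(s['eef_pos'],C(s['eef_pos']));print(goal(*W(-46,-57),98))
b=ctrl.camera("side")[150:225,310:410]
cv2.imwrite("pics/g6.png",cv2.resize(b,(600,450),interpolation=2))
```

```text
[664.55945309  41.99798704 121.62838266] [-48.5221901  -57.34639723]
([0.0084, -0.0011, 0.0788], [-0.0002, -0.0, -0.0002])
```

View pics/g6.png

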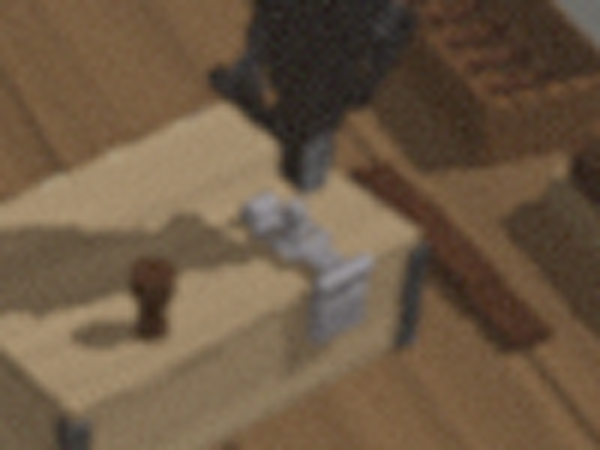

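The hasp lies flat and the lock stands through its slot at crop (295,210), right under the fingertip. I'll push down.

>>> send_rows:
  deltas: [0.008,0,0.02,0,0,0,-1,0.008,0,0.04,0,0,0,-1,0.008,0,0.055,0,0,0,-1,0.008,0,0.067,0,0,0,-1,0.008,0,0.075,0,0,0,-1]

```text
time_s: 20.65
eef_pos: [663.7, 46.6, 100.5]
orientation: [[-0.279, 0.96, -0.0], [0.96, 0.279, 0.001], [0.001, 0.0, -1.0]]
ft_force: [-3.6, 1.6, 5.4]
width: -0.001
gripper_force: 2.4
```

>>> send_rows:
  deltas: [0,0,0.005,0,0,0,-1,0,0,0.009,0,0,0,-1,0,0,0.013,0,0,0,-1,0,0,0.013,0,0,0,-1,0,0,0.013,0,0,0,-1]

```text
time_s: 21.28
eef_pos: [664.0, 46.6, 97.9]
orientation: [[-0.279, 0.96, 0.001], [0.96, 0.279, 0.0], [0.0, 0.001, -1.0]]
ft_force: [-7.9, 1.6, 10.7]
width: -0.0
gripper_force: 5.2
```

>>> send_rows:
  deltas: [0,0,0.004,0,0,0,-1,0,0,0.008,0,0,0,-1,0,0,0.008,0,0,0,-1,0,0,0.008,0,0,0,-1,0,0,0.008,0,0,0,-1]

```text
time_s: 21.9
eef_pos: [664.1, 46.6, 97.8]
orientation: [[-0.279, 0.96, 0.002], [0.96, 0.279, 0.0], [-0.0, 0.002, -1.0]]
ft_force: [-11.7, 1.0, 20.3]
width: 0.001
gripper_force: 9.8
```

>>> send_rows:
  deltas: [0,0,-0.05,0,0,0,-1,0,0,-0.15,0,0,0,-1,0,0,-0.3,0,0,0,-1,0,0,-0.45,0,0,0,-1,0,0,-0.5,0,0,0,-1]

```text
time_s: 22.52
eef_pos: [665.0, 46.0, 247.6]
orientation: [[-0.278, 0.961, 0.006], [0.961, 0.278, -0.0], [-0.002, 0.006, -1.0]]
ft_force: [0.1, 0.1, 0.8]
width: -0.001
gripper_force: 0.0
```

>>> send_rows:
  deltas: [-0.1,-0.12,0,0,0,0,-1,-0.2,-0.24,0,0,0,0,-1,-0.3,-0.36,0,0,0,0,-1,-0.35,-0.42,0,0,0,0,-1,-0.35,-0.42,0,0,0,0,-1]

```text
time_s: 23.15
eef_pos: [571.8, -90.6, 243.3]
orientation: [[-0.277, 0.961, -0.0], [0.961, 0.277, 0.0], [0.0, -0.0, -1.0]]
ft_force: [1.0, -0.2, -0.9]
width: -0.001
gripper_force: 0.0
```

Run:
```python
from h import *
s=ctrl.sense();print(s['eef_pos'],s['ft_force'])
# roller & plunger brightness check: steel-coloured blobs near expected pixels
for n in("top","side"):
    im=ctrl.camera(n)
    for nm,X in(("roller over",(*W(-18,-57),88)),("plunger down",(*W(-46,-57),98)),("roller at start",(*W(-142,-57),126))):
        u=proj(n,X).round().astype(int);print(n,nm,u,im[u[1]-1:u[1]+2,u[0]-1:u[0]+2].mean((0,1)).round())
```

```text
[571.76905767 -90.60353797 243.30619995] [ 0.97886784 -0.16358176 -0.91095564]
top roller over [316 165] [163. 159. 161.]
top plunger down [323 162] [171. 170. 174.]
top roller at start [348 154] [73. 73. 52.]
side roller over [353 184] [139. 137. 141.]
side plunger down [359 186] [128. 131. 138.]
side roller at start [380 195] [47. 55. 63.]
```

Grey steel shows where the roller and plunger should be, and none at the roller's old spot. The plunger is solid at 20 N at z = 97.8 mm, which matches its stop. The robot is clear.

```bash
python3 -c "
from bench import ctrl
print(ctrl.job_done())"
```

```text
the job is handed in; nothing more can be done
None
```

I put the plane in the large bay, closed the lid, swung the hasp flat and pushed the plunger to its stop, then handed the job in at about 23 s; no verdict came back, but the forces and camera checks all agreed.

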